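# Set the indexing table to the long scale line and lock it

### The arm

A 6-joint arm with a two-finger parallel gripper is mounted at the origin on the work surface. World frame = base frame: x ahead of the robot, y to its left, z up, the work surface at z = 0. Lengths are in m, angles in rad, forces in N, time in s.
With the tool pointing down it reaches from about 0.3 to 0.875 m from the base axis. Payload 6.4 kg.
Tool frame: the origin (TCP) lies between the finger pads; the fingertips stand 11 mm ahead of it and the grasp point (between the pads) lies 8 mm behind it (ctrl.tcp_to_tips is the y of the fingertips in the tool frame, in m); y points along the fingers, x is the direction in which the jaws open and shut, and the axes are right-handed (so a half turn about y gives the same grasp; the last joint's range is limited). The gripper opens to 85 mm and grips with 20 to 120 N. Pads are 22 mm wide; open, the fingers measure 114 mm over their backs; the gripper's body (76 mm by 85 mm) begins 54 mm behind the grasp point. The pads swing forward as they close: fully open they stand 13 mm farther back than shut.
Start: joints at [1.127, 0.181, 1.607, -0, 1.354, -0.206], TCP at [0.135, 0.559, 0.242] pointing down, gripper open.
Joint ranges: [-2.99, 2.99], [-0.89, 2.07], [0.3, 2.58], [-1.14, 4.28], [0, 2.63], [-3.12, 3.12]. Speed limits (rad/s): [2.57, 2.57, 3.01, 3.14, 3.14, 3.14].

### API

Orientations are given as a unit quaternion [w, x, y, z].
In Python, from bench import ctrl gives the robot as it stands.
- The arm moves only by the tool apply_moves, never from a script. Its argument "plan" is text: rows parted by semicolons, each of 7 numbers parted by spaces: the shift along the tool's x, y, z each as a share of 0.05 m, from -1 to 1, then the turn, a rotation vector about the tool's x, y, z each as a share of 0.12 rad, from -1 to 1, then the opening, from 0 (shut) to 1 (fully open). In form: dx dy dz wx wy wz claw; .... A call has exactly 5 rows; each row shifts and turns the commanded pose from where the row before left it, along the tool's axes as they then stand; what a row does not reach is not made up. A row lasts 1/10 s, in which the tool goes at most 50 mm and 8.59 degrees, less where a joint would pass 70% of its speed; a pose out of reach is approached as far as the arm can. A call with a number of a shift or a turn outside -1 to 1 is refused whole. A call with a gripper value outside its range is refused whole. The fingers move at their own pace and stop on an object; the grip force is fixed at half the most. Time passes only in rows, so rows that do not move let the fingers close, or fill a call up. It gives the time, the measured TCP pose, the force and the opening at its end, in the units of the state.
- ctrl.get_obs(): the state, without advancing time (a new reading comes with each control period).
- ctrl.camera(name): name is "scene" or "side" or "wrist"; returns the picture (400x640x3 uint8, red, green, blue); there is no depth.
- ctrl.get_calibration(name): a dict with "intrinsics" (3x3 intrinsics, pixels), "k1" (the pictures are not rectified: a ray, as slopes to the right and down, at radius r is drawn at 1 + k1 r^2 times it, then the intrinsics apply), "R" (3x3) and "t" (3): a world point X has camera coordinates R X + t. Camera axes: x right, y down, z forward; pixel columns grow to the right and rows downward; lengths in m; the calibration is good to about 2 mm. A picture is of the moment at which its call begins: read the wrist's pose just before it. get_calibration takes no time and is no camera call; for the wrist camera it gives the pose at the moment of the call.
- ctrl.hand_in(): hands the job in, once; it reports no verdict.
Trained networks look in the newest picture that a camera, given by its name, has taken for a name from the list of things; names that differ only in an ending like _2 or _b are one class to them, and where a whole thing is asked for, a point or a joint stands for the part that bears it (a point fixed in the world has none). Each returns a list of dicts, best first, with "score" (0 to 1); they miss things now and then, are a little off and sometimes report something else, mostly with a low value. They report only what shows in the picture. A call takes as long as a camera call.
- ctrl.recognise(camera, target): "point" ([x, y, z] in m, in world coordinates, good to about 4 mm: the middle of the surface that is visible of it).
The state is a dict: "time_s": time; "q": joint angles; "dq": joint speeds; "joint_efforts": joint torques, N m; "eef_pos": TCP position; "eef_rot": TCP orientation; "wrist_force": force on the tool from outside, world axes, zero at the start; "torque": the same for the moment, N m; "opening": opening from 0.0 (shut) to 1.0 (fully open).
Only numpy, scipy, OpenCV 4.12 (cv2) and the standard library are available. Lean on these libraries where they do the work, as an engineer would, in place of code of your own. Each camera call takes 0.05 s, during which the arm holds its last target.

### The job

With a fingertip in its finger hole, turn the dial of the indexing table until its black index mark lines up with the one long line on the scale ring; then press the lock pin at its side fully down, and leave the dial on the line. Only push with the fingers: do not grip or pick up anything, and leave the nut, bolt and other things lying around where they are.

Things in the scene. Friction and masses are not known exactly. Their poses are not given: they have to be found in the camera images.
- index_base: grey base of the bench indexing table, bolted down. Round, 224 mm across (236 mm at the foot), with four low bolted lugs reaching to 146 mm from its centre (20 mm high). Origin: centre of its underside on the bench, which is the vertical axis that the dial turns about; z up. Its +y points to the small round housing (50 mm across, 50 mm high, centred 143 mm from the axis) that carries the lock pin.
- target_line (a point): the target: the single long white scale line (27 x 6 mm, radial) on the fixed dark ring round the dial; the other 23 lines, every 15 degrees, are short (8 x 2 mm). The ring is 166 mm inside, 224 mm outside, its top 50 mm above the bench, flush with the dial. This point is the line's inner end, at the gap between ring and dial, 82.5 mm from the axis. The point's x points radially outward along the line.
- dial_index (a point): the outer end of the index mark, the one black line (50 x 6 mm, radial) on the top of the bare aluminium dial (162 mm across, 18 mm thick, top 50 mm above the bench). The point turns with the dial at 82.5 mm from the axis, at the same height and radius as the target point.
- finger_hole (a point): centre of the round finger hole through the dial, at the dial's top face: 50 mm diameter, centred 50 mm from the axis, straight opposite the index mark. Its dark floor, the base, lies 20 mm below the dial's top. It turns with the dial, and a fingertip in it drives the dial.
- dial (a joint): angle of the dial, rad, growing anticlockwise seen from above: angle of the index mark minus angle of the target line. Aligned at 0 and at any whole turn (+-6.283); no stops, it turns freely both ways and stays where it is left. About 0.12 N m of friction (2.5 N at the finger hole).
- lock_cap (a point): centre of the top of the lock pin's steel cap (26 mm diameter, 7 mm thick, on a 12 mm stem); raised it stands 69 mm above the bench, 19 mm over its housing. The pin moves straight down.
- lock_pin (a joint): travel of the lock pin, m: 0 raised (as at the start), 0.012 fully down with its cap seated on the housing. About 4 N pushes it down; it has no spring, stays down, and cannot be raised again from above.
- hex_nut: steel hex nut, 36 mm across, 18 mm high (bystander, loose; origin at its underside)
- bolt: hex bolt standing on its head, 30 mm across, 62 mm high (bystander, loose; origin at its underside)
- vee_block: steel vee block, 50 x 45 x 38 mm (bystander, loose; origin at its underside)
- can: tin can, 60 mm across, 90 mm high (bystander, loose; origin at its underside)
- spacer: brass spacer ring, 48 mm across, 16 mm high (bystander, loose; origin at its underside)
- square: small engineer's square, stock 75 x 18 x 16 mm, blade 110 mm, lying to the right (bystander, loose; origin at its underside)

How it is judged:
By the outcome, as a careful person would: the job done as asked, in the order asked, and still so for the second after the job is handed in, with the robot touching nothing.
It also fails if it takes over 51 s, if anything falls off the work surface, if the arm or the gripper's body presses on something with over 40 N, if the wrist force passes 120 N, or if a joint passes its speed limit or range.

## Working session

There is one attempt and no reset: what is moved stays moved. The work goes in short steps, Python scripts to look and compute and a tool call to move; the robot and the scene stay as the last step left them, time stands still between calls to the robot, and variables do not carry over. Pictures are saved under pics/ and viewed, and the job is handed in when it is done.

Besides the shell and the picture viewer there is one more tool, called after ">>>" as a command line: name --argument value ..., lists and objects as JSON in quotes. apply_moves: Moves the arm, as the interface text tells. Shift numbers are shares of 0.05 m and turn numbers shares of 0.12 rad, none past 1 either way. Its arguments: {"type":"object","properties":{"plan":{"type":"string"}},"required":["plan"]}

```bash
ls; mkdir -p pics; python3 - <<'E'
from bench import ctrl
import cv2,numpy as np
o=ctrl.get_obs(); print(o)
for n in ("scene","side","wrist"):
    c=ctrl.get_calibration(n); print(n,c)
    im=ctrl.camera(n); cv2.imwrite(f"pics/{n}0.png",im[:,:,::-1])
    for t in ("index_base","target_line","dial_index","finger_hole","lock_cap"):
        if n=="wrist" or n=="scene": print(t,ctrl.recognise(n,t)[:2])
E
```

```text
pics
{'time_s': 0.0, 'q': array([ 1.12669043e+00,  1.81561717e-01,  1.60803807e+00, -8.57803293e-06,
        1.35381552e+00, -2.06284984e-01]), 'dq': array([ 6.36378166e-05,  1.33277824e-03,  1.30129503e-03, -1.21972914e-03,
        7.11545426e-04, -1.62473676e-03]), 'joint_efforts': array([ 9.93897265e-04, -4.44869971e+01, -3.51339054e+01, -2.14817169e-04,
        9.34710726e-03,  3.80826592e-06]), 'eef_pos': array([0.13519509, 0.55830922, 0.241358  ]), 'eef_rot': array([-0.55549496,  0.55607267,  0.43657831, -0.43773041]), 'wrist_force': array([ 0.12010779, -0.03405782,  0.32801037]), 'torque': array([-0.01550071,  0.00207709,  0.0251639 ]), 'opening': 1.001027037074989}
scene {'intrinsics': array([[479.81563082,   0.        , 322.75636457],
       [  0.        , 479.81563082, 195.76080159],
       [  0.        ,   0.        ,   1.        ]]), 'k1': 0.040806045548451415, 'R': array([[ 0.35724986,  0.93393302,  0.01190185],
       [ 0.56014658, -0.2040367 , -0.80287286],
       [-0.74740106,  0.293493  , -0.59603147]]), 't': array([-0.16750847, -0.26238204,  1.6499642 ])}
index_base
[... 630 characters left out ...]
0.97177546, -0.2358138 , -0.00665551],
       [-0.14814012,  0.63194738, -0.76072138],
       [ 0.18359453, -0.73826443, -0.64904444]]), 't': array([0.5534925 , 0.16937232, 0.85051615])}
wrist {'intrinsics': array([[287.04407516,   0.        , 317.19094096],
       [  0.        , 287.04407516, 202.67975601],
       [  0.        ,   0.        ,   1.        ]]), 'k1': -0.04018771221391884, 'R': array([[ 2.34225887e-01,  9.72181944e-01, -7.08145077e-04],
       [ 9.36551098e-01, -2.25445902e-01,  2.68414206e-01],
       [ 2.60787796e-01, -6.35327694e-02, -9.63303334e-01]]), 't': array([-0.57367444, -0.03500713,  0.37837101])}
index_base []
target_line []
dial_index []
finger_hole []
lock_cap []
```

View pics/scene0.png

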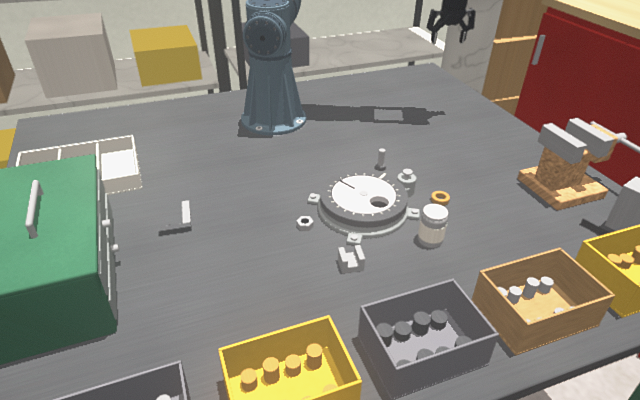

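View pics/side0.png

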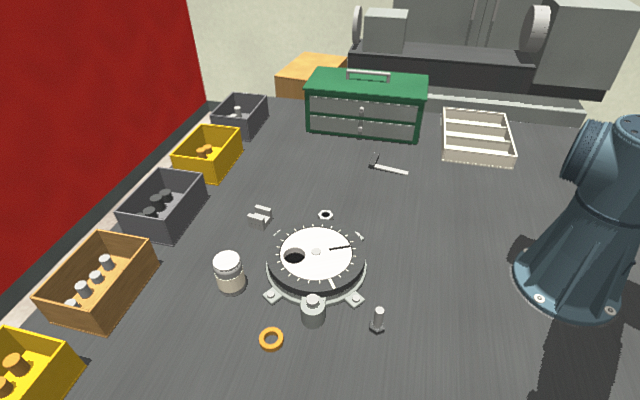

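View pics/wrist0.png

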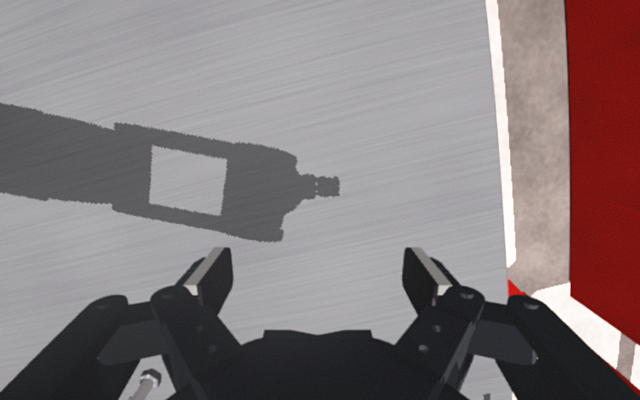

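```bash
cat > h.py <<'E'
import numpy as np,cv2
from bench import ctrl
def ray(c,u,v):
    K=c["intrinsics"];x=np.array([(u-K[0,2])/K[0,0],(v-K[1,2])/K[1,1]]);d=x.copy()
    for _ in range(20): d=x/(1+c["k1"]*(d@d))
    R=np.array(c["R"]);t=np.array(c["t"]);return -R.T@t,R.T@np.array([d[0],d[1],1])
def on(c,u,v,z):
    o,d=ray(c,u,v);return o+d*(z-o[2])/d[2]
def proj(c,X):
    p=np.array(c["R"])@np.array(X)+np.array(c["t"]);s=p[:2]/p[2];s=s*(1+c["k1"]*(s@s));K=c["intrinsics"]
    return np.array([K[0,0]*s[0]+K[0,2],K[1,1]*s[1]+K[1,2]])
E
python3 - <<'E'
import cv2
a=cv2.imread("pics/scene0.png")[150:280,290:470];cv2.imwrite("pics/z1.png",cv2.resize(a,None,fx=4.4,fy=4.4,interpolation=cv2.INTER_CUBIC))
a=cv2.imread("pics/side0.png")[215:350,220:400];cv2.imwrite("pics/z2.png",cv2.resize(a,None,fx=4.4,fy=4.4,interpolation=cv2.INTER_CUBIC))
E
```

```text
(no output)
```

View pics/z1.png

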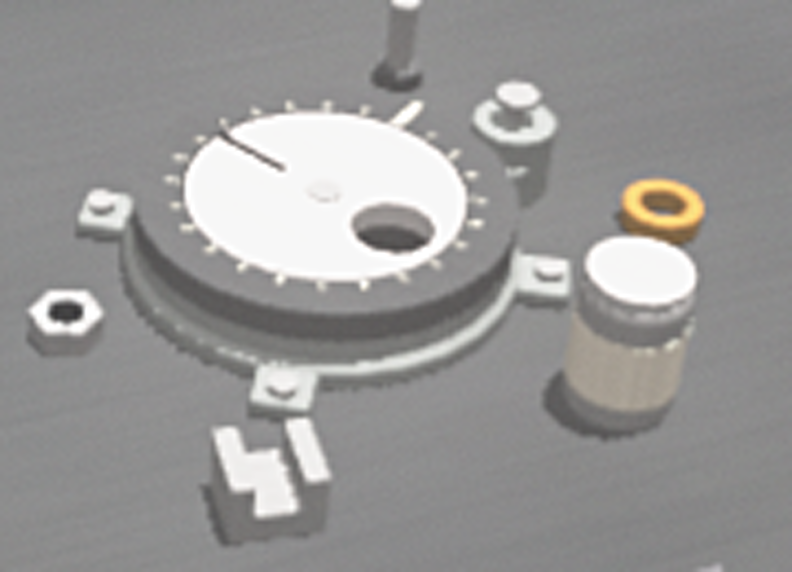

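View pics/z2.png

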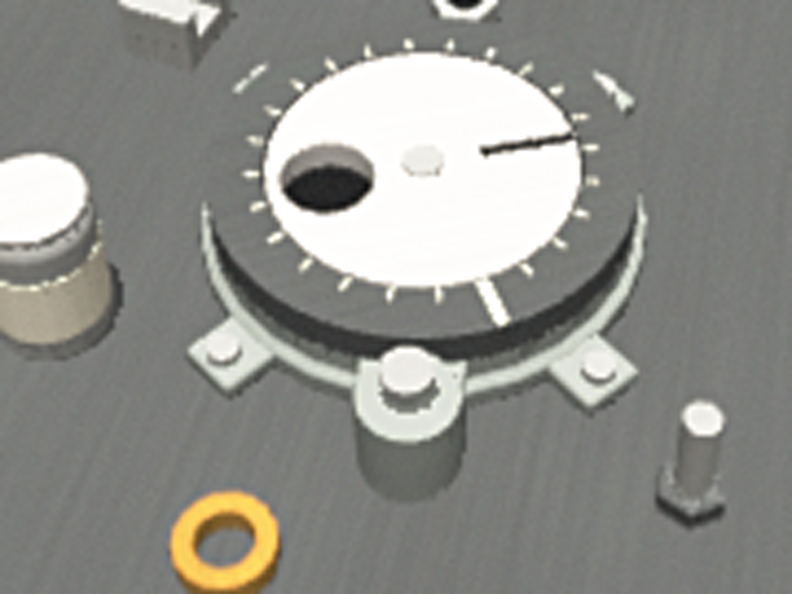

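```bash
python3 - <<'E'
from h import *
P={"scene":((290,150),dict(ctr=(323,189),io=(222,131),ii=(284,169),li=(397,124),lo=(420,104),cap=(518,95),hole=(393,227),bolt=(404,4),can=(640,270))),
"side":((220,215),dict(ctr=(423,160),io=(572,137),ii=(484,152),li=(482,283),lo=(505,324),cap=(407,370),hole=(327,178),bolt=(704,418),can=(37,197)))}
for n,(of,d) in P.items():
    c=ctrl.get_calibration(n)
    W={k:on(c,(u+.5)/4.4-.5+of[0],(v+.5)/4.4-.5+of[1],{"cap":.069,"ctr":.052,"bolt":.062,"can":.09}.get(k,.05)) for k,(u,v) in d.items()}
    # ellipse of dial: bright pixels
    im=cv2.imread(f"pics/{n}0.png",0)
    m=(im>225).astype(np.uint8);nl,lab,st,ce=cv2.connectedComponentsWithStats(m)
    u,v=[(a+.5)/4.4-.5+of[i] for i,a in enumerate(d["ctr"])]
    i=max(range(1,nl),key=lambda k:st[k,4] if np.hypot(*(ce[k]-[u,v]))<25 else 0)
    cs,_=cv2.findContours((lab==i).astype(np.uint8),cv2.RETR_EXTERNAL,cv2.CHAIN_APPROX_NONE)
    h=cv2.convexHull(max(cs,key=len))[:,0]
    w=np.array([on(c,*p,.05)[:2] for p in h])
    A=np.c_[w,np.ones(len(w))];s=np.linalg.lstsq(A,(w**2).sum(1),rcond=None)[0];C=s[:2]/2
    print(n,"dial",C,np.sqrt(s[2]+C@C))
    for k,X in W.items():
        e=X[:2]-C;print(" ",k,X.round(4),"r %.4f ang %.2f"%(np.hypot(*e),np.degrees(np.arctan2(e[1],e[0]))))
    e=W['io']-W['ii'];print('idx dir',np.degrees(np.arctan2(e[1],e[0])))
    e=W['lo']-W['li'];print('line dir',np.degrees(np.arctan2(e[1],e[0])))
E
```

```text
scene dial [0.55364442 0.08307656] 0.0860710336870161
  ctr [0.5561 0.0761 0.052 ] r 0.0074 ang -70.63
  io [0.4787 0.0449 0.05  ] r 0.0841 ang -152.98
  ii [0.5276 0.0641 0.05  ] r 0.0322 ang -143.92
  li [0.5082 0.1478 0.05  ] r 0.0791 ang 125.11
  lo [0.4934 0.1708 0.05  ] r 0.1065 ang 124.48
  cap [0.5297 0.2165 0.069 ] r 0.1355 ang 100.18
  hole [0.6006 0.0994 0.05  ] r 0.0497 ang 19.16
  bolt [0.401  0.2049 0.062 ] r 0.1953 ang 141.43
  can [0.7247 0.1778 0.09  ] r 0.1955 ang 28.97
idx dir -158.52046087000207
line dir 122.63610322642286
side dial [0.55348962 0.08314866] 0.08474226608244836
  ctr [0.5569 0.0773 0.052 ] r 0.0068 ang -59.92
  io [0.4852 0.0416 0.05  ] r 0.0799 ang -148.66
  ii [0.5279 0.0627 0.05  ] r 0.0328 ang -141.41
  li [0.5103 0.1472 0.05  ] r 0.0773 ang 123.98
  lo [0.4945 0.1686 0.05  ] r 0.1038 ang 124.61
  cap [0.5291 0.2179 0.069 ] r 0.1370 ang 100.27
  hole [0.6022 0.099  0.05  ] r 0.0512 ang 18.02
  bolt [0.3976 0.2077 0.062 ] r 0.1995 ang 141.37
  can [0.7207 0.1774 0.09  ] r 0.1920 ang 29.41
idx dir -153.6441632612284
line dir 126.42657382202893
```

```bash
cat >> h.py <<'E'
from scipy.spatial.transform import Rotation as Ro
def tool(o=None):
    o=o or ctrl.get_obs();q=o["eef_rot"];return Ro.from_quat([q[1],q[2],q[3],q[0]]).as_matrix(),o["eef_pos"]
def togo(target):
    R,p=tool();d=R.T@(np.array(target)-p);print("pos",p.round(4),"delta tool mm",(d*1000).round(1),"shares",(d/.05).round(2));return d
E
python3 - <<'E'
from h import *
R,p=tool();print(R.round(3),ctrl.tcp_to_tips,ctrl.get_obs()["time_s"])
c=ctrl.get_calibration("wrist");cp=-c["R"].T@c["t"];print("cam in tool",R.T@(cp-p),"cam axes in tool\n",(R.T@c["R"].T).round(3))
togo([0.5,0.09,0.28])
E
```

```text
[[ 0.236  0.    -0.972]
 [ 0.972  0.     0.236]
 [ 0.    -1.    -0.   ]] 0.011 0.65
cam in tool [-0.00110344 -0.13139843  0.06861062] cam axes in tool
 [[ 1.     0.001  0.   ]
 [ 0.    -0.268  0.963]
 [ 0.001 -0.963 -0.268]]
pos [0.1355 0.5588 0.2423] delta tool mm [-369.8  -37.7 -464.7] shares [-7.4  -0.75 -9.29]
```

>>> apply_moves --plan "-0.7 0 -1 0 0 0 0; -0.7 0 -1 0 0 0 0; -0.7 0 -1 0 0 0 0; -0.7 0 -1 0 0 0 0; -0.7 0 -1 0 0 0 0"

```text
time_s: 1.15
eef_pos: [0.3016, 0.3698, 0.2426]
eef_rot: [-0.556, 0.556, 0.438, -0.437]
wrist_force: [0.9, 1.9, 1.4]
opening: 0.144
```

```bash
python3 - <<'E'
from h import *
togo([0.62,0.1,0.25])
E
```

```text
pos [0.3016 0.3698 0.2426] delta tool mm [-187.4   -7.3 -372.8] shares [-3.75 -0.15 -7.46]
```

>>> apply_moves --plan "-0.55 0 -1 0 0 0 0; -0.55 0 -1 0 0 0 0; -0.55 0 -1 0 0 0 0; -0.55 0 -1 0 0 0 0; -0.55 0 -1 0 0 0 0"

```text
time_s: 1.65
eef_pos: [0.4866, 0.2009, 0.2426]
eef_rot: [-0.556, 0.556, 0.437, -0.437]
wrist_force: [0.9, 0.8, 0.4]
opening: 0.002
```

```bash
python3 - <<'E'
from h import *
togo([0.62,0.1,0.25])
E
```

```text
pos [0.4866 0.2009 0.2426] delta tool mm [ -66.6   -7.3 -153.5] shares [-1.33 -0.15 -3.07]
```

>>> apply_moves --plan "-0.3 0 -0.8 0 0 0 0; -0.3 0 -0.8 0 0 0 0; -0.3 0 -0.8 0 0 0 0; 0 0 0 0 0 0 0; 0 0 0 0 0 0 0"

```text
time_s: 2.15
eef_pos: [0.5914, 0.1299, 0.2417]
eef_rot: [0.556, -0.556, -0.436, 0.437]
wrist_force: [-0.6, 0.7, -1.1]
opening: -0.0
```

```bash
python3 - <<'E'
from h import *
togo([0.62,0.1,0.25])
im=ctrl.camera("wrist");cv2.imwrite("pics/w1.png",im[:,:,::-1])
for t in ("target_line","dial_index","finger_hole","lock_cap"): print(t,ctrl.recognise("wrist",t)[:2])
E
```

```text
pos [0.5914 0.1299 0.2417] delta tool mm [-22.2  -8.4 -34.9] shares [-0.44 -0.17 -0.7 ]
target_line [{'point': [0.545, 0.0784, 0.0527], 'score': 0.64}]
dial_index [{'point': [0.5494, 0.073, 0.0512], 'score': 0.93}]
finger_hole [{'point': [0.55, 0.0765, 0.048], 'score': 0.58}, {'point': [0.4073, 0.2029, 0.0121], 'score': 0.39}]
lock_cap [{'point': [0.5317, 0.219, 0.0687], 'score': 0.75}]
```

View pics/w1.png

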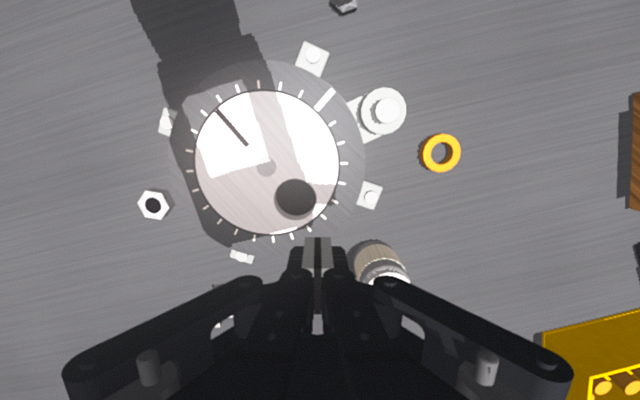

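```bash
python3 - <<'E'
import cv2
a=cv2.imread("pics/w1.png")[60:260,170:430];cv2.imwrite("pics/w1z.png",cv2.resize(a,None,fx=3,fy=3,interpolation=cv2.INTER_CUBIC))
E
```

```text
(no output)
```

View pics/w1z.png

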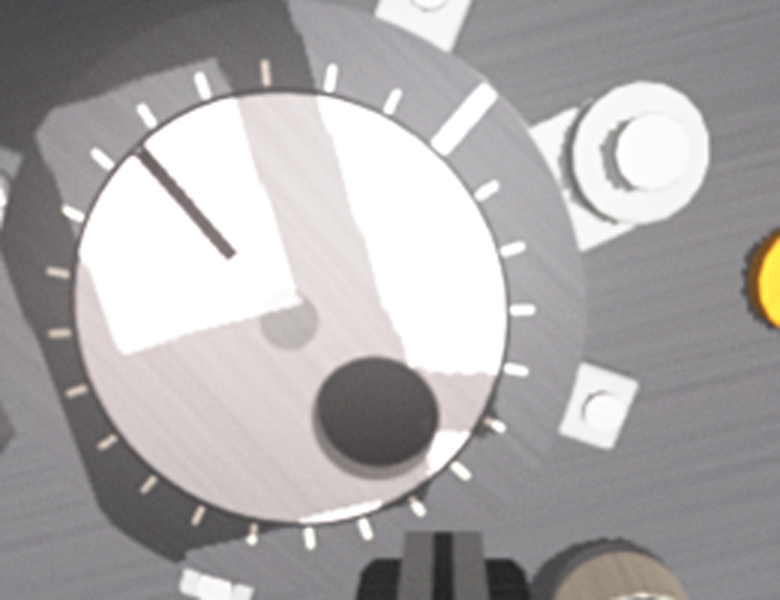

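```bash
cat >> h.py <<'E'
def meas(c,of,s,d):
    W={k:on(c,(u+.5)/s-.5+of[0],(v+.5)/s-.5+of[1],{"cap":.069,"ctr":.05}.get(k,.05)) for k,(u,v) in d.items()}
    return W
def rep(W,C):
    for k,X in W.items():
        e=X[:2]-C;print(" ",k,X.round(4),"r %.4f ang %.2f"%(np.hypot(*e),np.degrees(np.arctan2(e[1],e[0]))))
def circ(w):
    w=np.array(w)[:,:2];A=np.c_[w,np.ones(len(w))];s=np.linalg.lstsq(A,(w**2).sum(1),rcond=None)[0];C=s[:2]/2
    return C,np.sqrt(s[2]+C@C)
E
python3 - <<'E'
from h import *
c=ctrl.get_calibration("wrist")
# rim points of the dial
rim=[(76,305),(140,148),(200,107),(290,88),(380,108),(440,155),(496,240),(507,310),(488,400),(290,523),(200,500),(120,430)]
w=meas(c,(170,60),3,{i:p for i,p in enumerate(rim)})
C,r=circ(list(w.values()));print(C,r)
W=meas(c,(170,60),3,dict(io=(139,148),ii=(233,257),li=(438,151),lo=(491,86),cap=(652,151),hole=(377,410)))
rep(W,C)
h=meas(c,(170,60),3,dict(a=(315,410),b=(440,412),c=(377,355),d=(378,467)));print(circ(list(h.values())))
E
```

```text
[0.55624679 0.0798345 ] 0.08205985652923294
  io [0.4833 0.0434 0.05  ] r 0.0815 ang -153.44
  ii [0.5287 0.0652 0.05  ] r 0.0312 ang -152.07
  li [0.51   0.1481 0.05  ] r 0.0824 ang 124.15
  lo [0.4928 0.1715 0.05  ] r 0.1114 ang 124.68
  cap [0.5274 0.2187 0.069 ] r 0.1418 ang 101.72
  hole [0.5979 0.1025 0.05  ] r 0.0475 ang 28.55
(array([0.5987463 , 0.10250239]), np.float64(0.02339554219379044))
```

```bash
python3 - <<'E'
from h import *
togo([0.6,0.1015,0.08])
print(ctrl.get_obs()["time_s"])
E
```

```text
pos [0.5904 0.1316 0.2426] delta tool mm [-27.1 162.6 -16.3] shares [-0.54  3.25 -0.33]
2.4
```

>>> apply_moves --plan "-0.27 0.8 -0.16 0 0 0 0; -0.27 0.8 -0.17 0 0 0 0; 0 0.9 0 0 0 0 0; 0 0.5 0 0 0 0 0; 0 0 0 0 0 0 0"

```text
time_s: 2.9
eef_pos: [0.5971, 0.1011, 0.0881]
eef_rot: [0.558, -0.554, -0.435, 0.44]
wrist_force: [0.6, -0.2, -0.9]
opening: -0.003
```

```bash
python3 - <<'E'
from h import *
im=ctrl.camera("wrist");cv2.imwrite("pics/w2.png",im[:,:,::-1])
im=ctrl.camera("side");cv2.imwrite("pics/s2.png",cv2.resize(im[200:360,180:420,::-1],None,fx=3,fy=3))
togo([0.6,0.1015,0.047])
E
```

```text
pos [0.6009 0.1011 0.0931] delta tool mm [ 0.2 46.1  1. ] shares [0.   0.92 0.02]
```

View pics/w2.png

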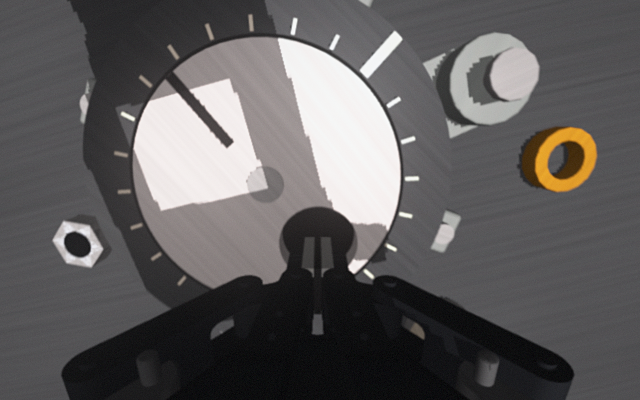

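View pics/s2.png

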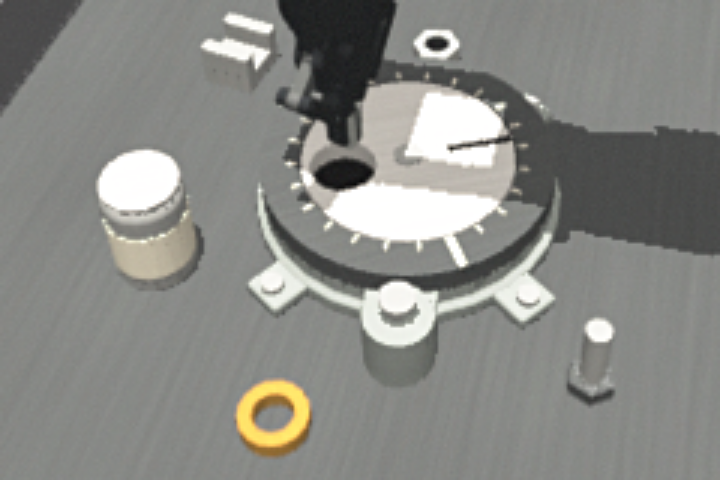

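>>> apply_moves --plan "0 0.4 0 0 0 0 0; 0 0.3 0 0 0 0 0; 0 0.2 0 0 0 0 0; 0 0 0 0 0 0 0; 0 0 0 0 0 0 0"

```text
time_s: 3.5
eef_pos: [0.6012, 0.1005, 0.0478]
eef_rot: [-0.556, 0.556, 0.437, -0.437]
wrist_force: [-0.1, -0.2, 0.1]
opening: 0.001
```

```bash
python3 - <<'E'
from h import *
im=ctrl.camera("wrist");cv2.imwrite("pics/w3.png",im[:,:,::-1])
R,p=tool();o=ctrl.get_obs();print(p,o["wrist_force"],o["time_s"])
# arc waypoints for tcp, hole center angle from 27 down
C=np.array([.5562,.0785]);q=np.array([.5562,.0785])
prev=p
for a in (27,17,7,-3,-13,-23,-33,-43,-53,-58):
    X=np.array([*(C+.05*np.array([np.cos(np.radians(a)),np.sin(np.radians(a))])),p[2]])
    print(a,X.round(4),(R.T@(X-prev)/.05).round(3));prev=X
E
```

```text
[0.60150039 0.10048969 0.0480793 ] [0.11189893 0.11131671 0.63235899] 3.55
27 [0.6008 0.1012 0.0481] [ 0.01  -0.     0.018]
17 [0.604  0.0931 0.0481] [-0.142  0.    -0.102]
7 [0.6058 0.0846 0.0481] [-0.157  0.    -0.075]
-3 [0.6061 0.0759 0.0481] [-0.168  0.    -0.047]
-13 [0.6049 0.0673 0.0481] [-0.173 -0.    -0.017]
-23 [0.6022 0.059  0.0481] [-0.174 -0.     0.013]
-33 [0.5981 0.0513 0.0481] [-0.169 -0.     0.043]
-43 [0.5928 0.0444 0.0481] [-0.159 -0.     0.072]
-53 [0.5863 0.0386 0.0481] [-0.144 -0.     0.098]
-58 [0.5827 0.0361 0.0481] [-0.065 -0.     0.058]
```

View pics/w3.png

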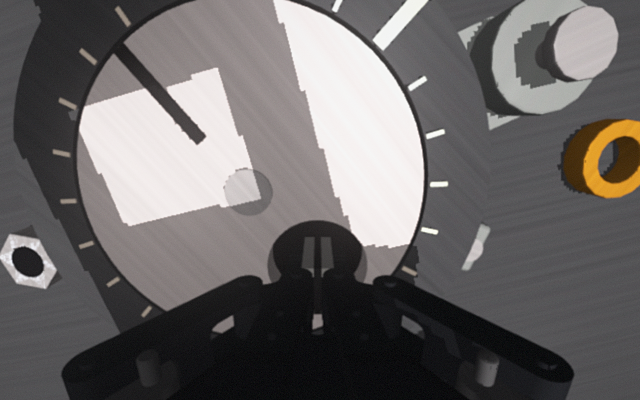

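>>> apply_moves --plan "-0.13 0 -0.1 0 0 0 0; -0.16 0 -0.08 0 0 0 0; -0.17 0 -0.05 0 0 0 0; -0.17 0 -0.02 0 0 0 0; -0.17 0 0.01 0 0 0 0"

```text
time_s: 4.05
eef_pos: [0.6029, 0.0592, 0.0474]
eef_rot: [0.557, -0.555, -0.437, 0.437]
wrist_force: [0.2, 6.0, -0.3]
opening: -0.001
```

```bash
python3 - <<'E'
from h import *
im=ctrl.camera("wrist");cv2.imwrite("pics/w4.png",im[:,:,::-1])
R,p=tool();o=ctrl.get_obs();print(p,o["wrist_force"],o["time_s"])
E
```

```text
[0.60285063 0.05758033 0.04734982] [ 0.33715418 -0.13979651 -0.32127437] 4.1
```

View pics/w4.png

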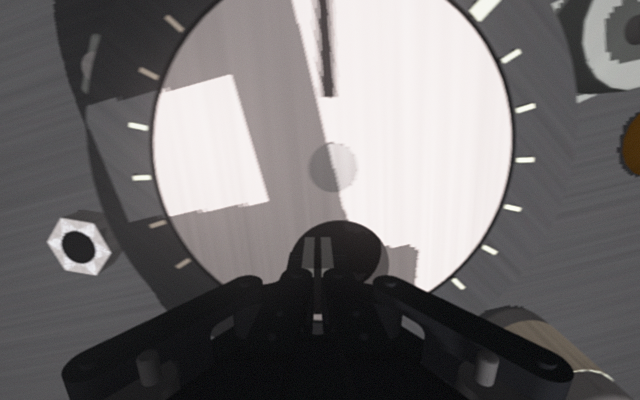

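>>> apply_moves --plan "-0.15 0 0.05 0 0 0 0; -0.15 0 0.07 0 0 0 0; -0.13 0 0.09 0 0 0 0; 0 0 0 0 0 0 0; 0 0 0 0 0 0 0"

```text
time_s: 4.6
eef_pos: [0.5884, 0.0396, 0.0477]
eef_rot: [-0.555, 0.556, 0.437, -0.437]
wrist_force: [0.5, -0.7, -0.2]
opening: -0.001
```

```bash
python3 - <<'E'
from h import *
im=ctrl.camera("wrist");cv2.imwrite("pics/w5.png",im[:,:,::-1])
im=ctrl.camera("side");cv2.imwrite("pics/s5.png",cv2.resize(im[200:360,180:420,::-1],None,fx=3.3,fy=3.3,interpolation=cv2.INTER_CUBIC))
R,p=tool();o=ctrl.get_obs();print(p,o["wrist_force"],o["time_s"])
e=p[:2]-[.5562,.0785];print(np.degrees(np.arctan2(e[1],e[0])),np.hypot(*e))
E
```

```text
[0.58841851 0.03989283 0.04760985] [0.26075858 0.65218627 0.52571437] 4.7
-50.15427452838378 0.05028464654964832
```

View pics/w5.png

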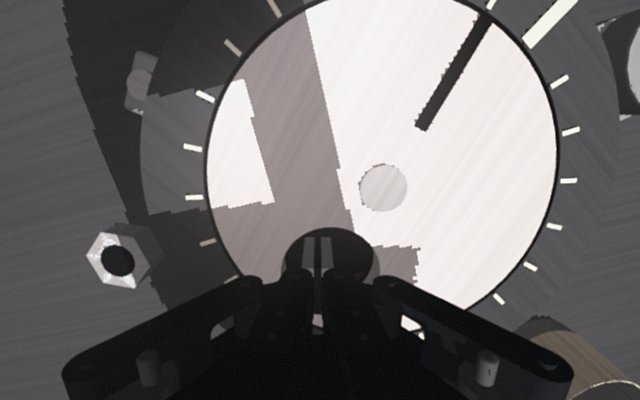

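View pics/s5.png

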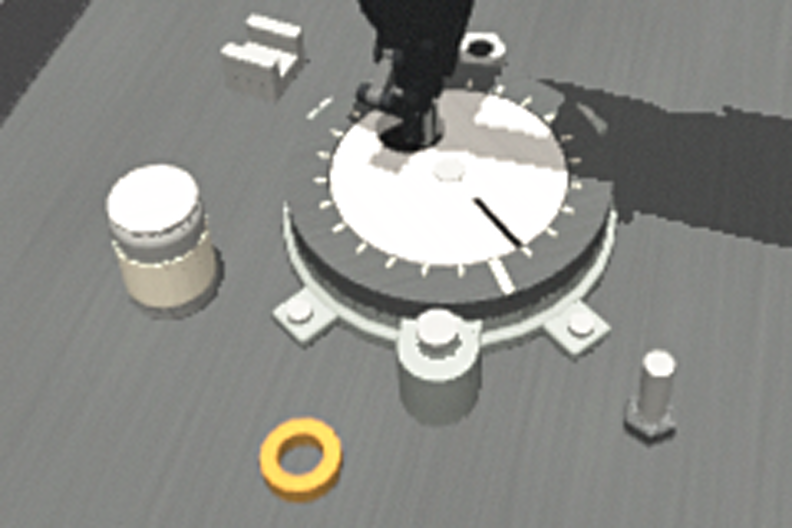

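```bash
python3 - <<'E'
from h import *
c=ctrl.get_calibration("wrist")
rim=[(206,180),(222,255),(232,94),(270,40),(310,7),(517,50),(546,110),(557,165),(548,220),(520,270),(475,305)]
w=meas(c,(0,0),1,{i:p for i,p in enumerate(rim)});C,r=circ(list(w.values()));print(C,r)
rep(meas(c,(0,0),1,dict(io=(487,16),ii=(421,127),li=(528,45),ctr=(383,188),lo=(572,-5),hole=(330,272))),C)
E
```

```text
[0.5599241 0.0769001] 0.08201590738825475
  io [0.4961 0.132  0.05  ] r 0.0843 ang 139.19
  ii [0.5337 0.0988 0.05  ] r 0.0342 ang 140.20
  li [0.5106 0.1481 0.05  ] r 0.0866 ang 124.69
  ctr [0.5567 0.0777 0.05  ] r 0.0033 ang 166.46
  lo [0.4953 0.1682 0.05  ] r 0.1119 ang 125.29
  hole [0.5931 0.0443 0.05  ] r 0.0465 ang -44.50
```

```bash
python3 - <<'E'
from h import *
R,p=tool();C=np.array([.5562,.0785]);prev=p
for a in (-53,-56,-59,-62,-64.5):
    X=np.array([*(C+.0503*np.array([np.cos(np.radians(a)),np.sin(np.radians(a))])),p[2]])
    print(a,(R.T@(X-prev)/.05).round(3));prev=X
E
```

```text
-53 [-0.04 -0.    0.03]
-56 [-0.04  -0.     0.034]
-59 [-0.038 -0.     0.036]
-62 [-0.036 -0.     0.038]
-64.5 [-0.028 -0.     0.033]
```

>>> apply_moves --plan "-0.05 0 0.04 0 0 0 0; -0.05 0 0.05 0 0 0 0; -0.05 0 0.05 0 0 0 0; -0.03 0 0.03 0 0 0 0; 0 0 0 0 0 0 0"

```text
time_s: 5.2
eef_pos: [0.5769, 0.0339, 0.0472]
eef_rot: [0.556, -0.555, -0.437, 0.437]
wrist_force: [0.3, 4.3, 1.2]
opening: 0.004
```

```bash
python3 - <<'E'
from h import *
im=ctrl.camera("wrist");cv2.imwrite("pics/w6.png",im[:,:,::-1])
im=ctrl.camera("scene");cv2.imwrite("pics/c6.png",cv2.resize(im[150:280,290:470,::-1],None,fx=4.4,fy=4.4,interpolation=cv2.INTER_CUBIC))
R,p=tool();o=ctrl.get_obs();print(p,o["wrist_force"],o["time_s"])
e=p[:2]-[.5562,.0785];print(np.degrees(np.arctan2(e[1],e[0])),np.hypot(*e))
E
```

```text
[0.57696441 0.03386954 0.04720685] [-0.44235147  4.61066065  1.8778284 ] 5.3
-65.04970498426013 0.04922436715246328
```

View pics/w6.png

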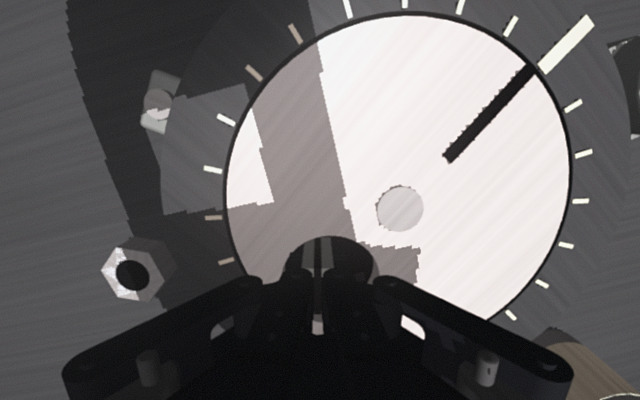

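View pics/c6.png

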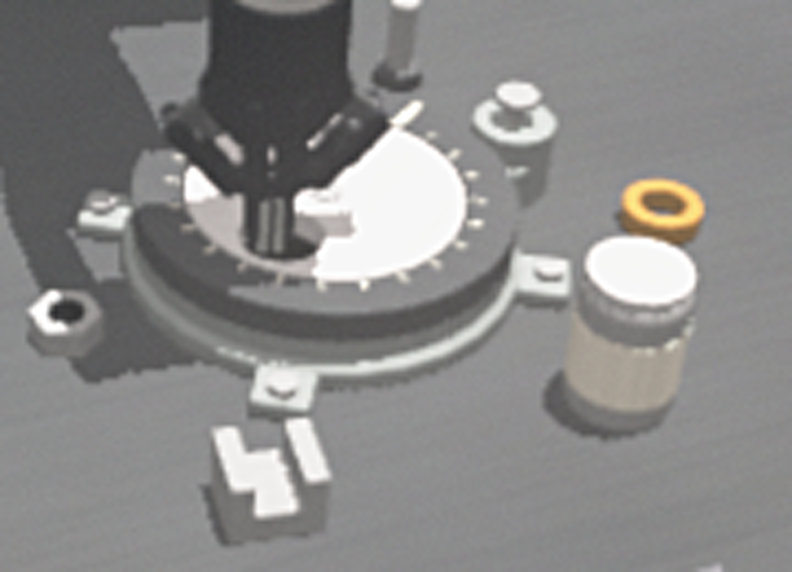

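```bash
python3 - <<'E'
import cv2
a=cv2.imread("pics/w6.png")[0:175,430:610];cv2.imwrite("pics/w6z.png",cv2.resize(a,None,fx=4,fy=3.4*4/3.4,interpolation=cv2.INTER_NEAREST)[:600])
E
```

```text
(no output)
```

View pics/w6z.png

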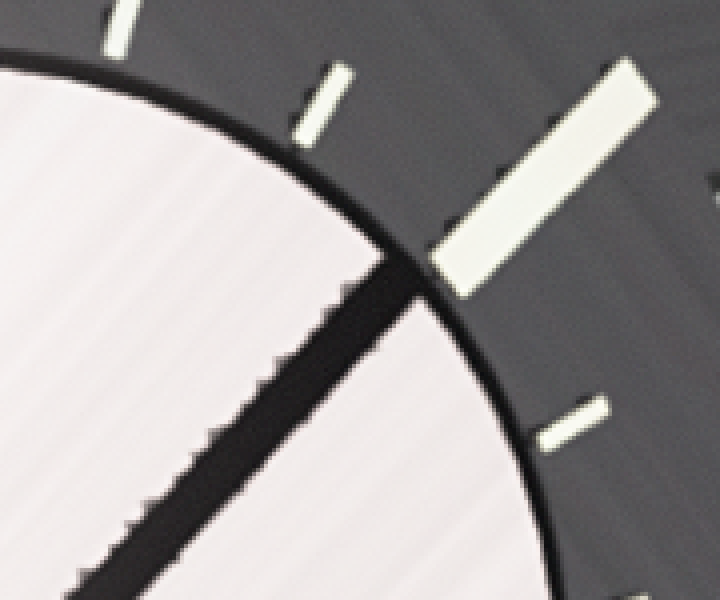

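```bash
cat > a.py <<'E'
from h import *
def ang(c,of,s,lin,idx,Cs=((.5562,.0785),)):
    L=[on(c,(u+.5)/s-.5+of[0],(v+.5)/s-.5+of[1],.05)[:2] for u,v in lin]
    I=[on(c,(u+.5)/s-.5+of[0],(v+.5)/s-.5+of[1],.05)[:2] for u,v in idx]
    g=lambda e:np.degrees(np.arctan2(e[1],e[0]))
    print("dirs line %.2f idx %.2f"%(g(L[1]-L[0]),g(I[1]-I[0])))
    d=(L[1]-L[0])/np.linalg.norm(L[1]-L[0]);n=np.array([-d[1],d[0]])
    print("offset of idx outer end from line axis mm %.2f, inner %.2f, radial gap %.2f"%((I[1]-L[0])@n*1e3,(I[0]-L[0])@n*1e3,(I[1]-L[0])@d*1e3))
    for C in Cs: print(C,[round(g(x-np.array(C)),2) for x in L],[round(g(x-np.array(C)),2) for x in I])
E
python3 - <<'E'
from a import *
c=ctrl.get_calibration("wrist")
ang(c,(430,0),4,[(446,277),(642,80)],[(107,598),(403,276)],((.5562,.0785),(.5580,.078)))
rim=[(226,180),(237,125),(260,90),(330,29),(400,13),(470,26),(545,82),(570,150),(569,190),(555,240),(525,285),(490,318)]
w=meas(c,(0,0),1,{i:p for i,p in enumerate(rim)});C,r=circ(list(w.values()));print(C,r)
rep(meas(c,(0,0),1,dict(t1=(349,10),t2=(405,3),t3=(459,6),t4=(511,27),t5=(573,105),t6=(583,153),t7=(580,201),t8=(566,245),t9=(542,284),t10=(221,118),t11=(254,73))),C)
E
```

```text
dirs line 123.92 idx 126.91
offset of idx outer end from line axis mm 3.51, inner 1.20, radial gap -3.28
(0.5562, 0.0785) [np.float64(124.15), np.float64(124.09)] [np.float64(126.42), np.float64(126.69)]
(0.558, 0.078) [np.float64(124.97), np.float64(124.72)] [np.float64(128.22), np.float64(127.5)]
[0.55644454 0.0772535 ] 0.08175119506545679
  t1 [0.4704 0.0715 0.05  ] r 0.0863 ang -176.19
  t2 [0.4729 0.0938 0.05  ] r 0.0852 ang 168.78
  t3 [0.4786 0.115  0.05  ] r 0.0865 ang 154.13
  t4 [0.4908 0.1353 0.05  ] r 0.0877 ang 138.50
  t5 [0.5278 0.1607 0.05  ] r 0.0882 ang 108.93
  t6 [0.5505 0.1652 0.05  ] r 0.0881 ang 93.89
  t7 [0.5737 0.1638 0.05  ] r 0.0883 ang 78.72
  t8 [0.5956 0.1569 0.05  ] r 0.0887 ang 63.81
  t9 [0.6151 0.1442 0.05  ] r 0.0890 ang 48.77
  t10 [0.4981 0.0089 0.05  ] r 0.0898 ang -130.49
  t11 [0.4841 0.028  0.05  ] r 0.0875 ang -145.77
```

>>> apply_moves --plan "-0.013 0 0.017 0 0 0 0; -0.013 0 0.017 0 0 0 0; 0 0 0 0 0 0 0; 0 0 0 0 0 0 0; 0 0 0 0 0 0 0"

```text
time_s: 5.8
eef_pos: [0.5754, 0.0335, 0.0472]
eef_rot: [0.556, -0.555, -0.437, 0.437]
wrist_force: [-1.0, 7.7, 1.0]
opening: -0.001
```

```bash
python3 - <<'E'
from h import *
im=ctrl.camera("wrist");cv2.imwrite("pics/w7.png",im[:,:,::-1])
cv2.imwrite("pics/w7z.png",cv2.resize(im[0:150,440:620,::-1],None,fx=4,fy=4,interpolation=cv2.INTER_NEAREST))
R,p=tool();o=ctrl.get_obs();print(p,o["wrist_force"],o["time_s"])
E
```

```text
[0.57541348 0.03346651 0.04725466] [0.36400394 5.79778012 1.05133676] 5.85
```

View pics/w7z.png

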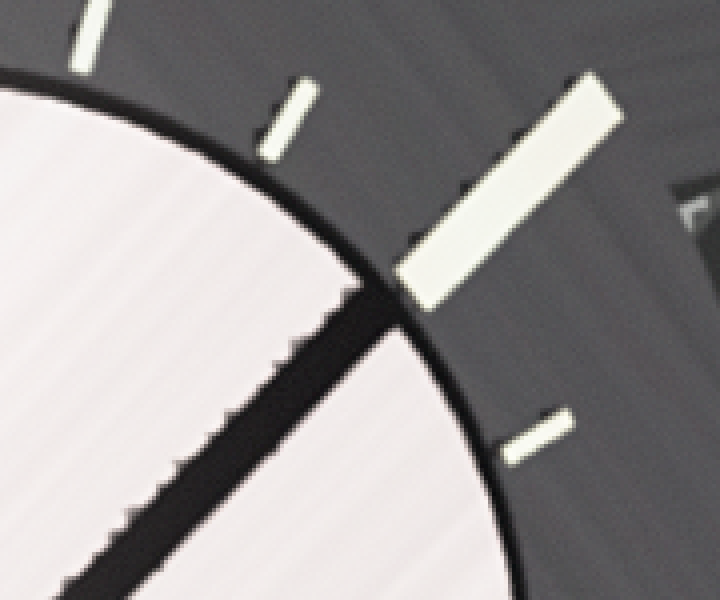

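```bash
python3 - <<'E'
from a import *
c=ctrl.get_calibration("wrist")
ang(c,(440,0),4,[(412,291),(606,95)],[(94,598),(381,305)],((.5562,.0785),(.5564,.0773)))
E
```

```text
dirs line 124.17 idx 125.02
offset of idx outer end from line axis mm 1.38, inner 0.76, radial gap -3.28
(0.5562, 0.0785) [np.float64(124.08), np.float64(124.1)] [np.float64(125.11), np.float64(125.06)]
(0.5564, 0.0773) [np.float64(123.73), np.float64(123.84)] [np.float64(124.34), np.float64(124.69)]
```

>>> apply_moves --plan "-0.012 0 0.015 0 0 0 0; 0 0 0 0 0 0 0; 0 0 0 0 0 0 0; 0 0 0 0 0 0 0; 0 0 0 0 0 0 0"

```text
time_s: 6.35
eef_pos: [0.5746, 0.0333, 0.0473]
eef_rot: [0.556, -0.555, -0.437, 0.437]
wrist_force: [0.6, 8.2, 1.0]
opening: 0.001
```

```bash
python3 - <<'E'
from h import *
im=ctrl.camera("wrist");cv2.imwrite("pics/w8.png",im[:,:,::-1])
cv2.imwrite("pics/w8z.png",cv2.resize(im[0:150,440:620,::-1],None,fx=4,fy=4,interpolation=cv2.INTER_NEAREST))
R,p=tool();o=ctrl.get_obs();print(p,o["wrist_force"],o["time_s"])
E
```

```text
[0.5745912  0.03325305 0.04726577] [0.92392683 8.28651663 1.00003308] 6.4
```

View pics/w8z.png

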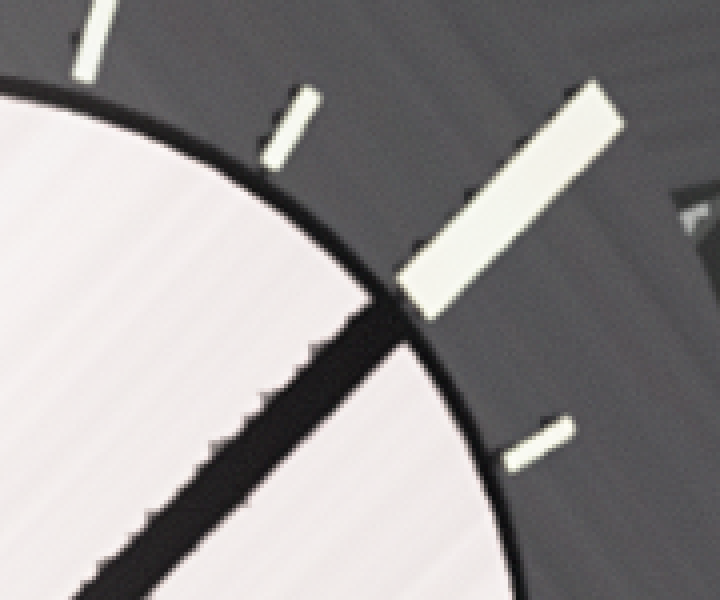

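```bash
python3 - <<'E'
from a import *
c=ctrl.get_calibration("wrist")
ang(c,(440,0),4,[(414,298),(607,102)],[(113,598),(389,319)],((.5562,.0785),(.5564,.0773)))
togo([.5843,.0373,.0473])
E
```

```text
dirs line 124.37 idx 124.79
offset of idx outer end from line axis mm 0.34, inner 0.04, radial gap -3.26
(0.5562, 0.0785) [np.float64(124.12), np.float64(124.18)] [np.float64(123.9), np.float64(124.35)]
(0.5564, 0.0773) [np.float64(123.77), np.float64(123.92)] [np.float64(123.2), np.float64(123.99)]
pos [0.5746 0.0333 0.0473] delta tool mm [ 6.2 -0.  -8.5] shares [ 0.12 -0.   -0.17]
```

>>> apply_moves --plan "0.05 0 -0.07 0 0 0 0; 0.05 0 -0.07 0 0 0 0; 0.02 0 -0.03 0 0 0 0; 0 0 0 0 0 0 0; 0 -0.3 0 0 0 0 0"

```text
time_s: 6.9
eef_pos: [0.5824, 0.0361, 0.0606]
eef_rot: [0.557, -0.555, -0.436, 0.438]
wrist_force: [-0.9, -0.3, 0.1]
opening: 0.003
```

>>> apply_moves --plan "0 -0.8 0 0 0 0 0; 0 -0.9 0 0 0 0 0; 0 -0.9 0 0 0 0 0; 0 0 0 0 0 0 0; 0 0 0 0 0 0 0"

```text
time_s: 7.4
eef_pos: [0.5853, 0.0359, 0.195]
eef_rot: [-0.555, 0.557, 0.438, -0.436]
wrist_force: [-0.7, 0.6, -0.6]
opening: 0.003
```

```bash
python3 - <<'E'
from h import *
im=ctrl.camera("wrist");cv2.imwrite("pics/w9.png",im[:,:,::-1])
cv2.imwrite("pics/w9z.png",cv2.resize(im[0:200,200:460,::-1],None,fx=3,fy=3,interpolation=cv2.INTER_CUBIC))
R,p=tool();o=ctrl.get_obs();print(p,o["wrist_force"],o["time_s"])
E
```

```text
[0.58417655 0.0360411  0.1929866 ] [-0.81787816  0.53016917 -1.15465732] 7.45
```

View pics/w9.png

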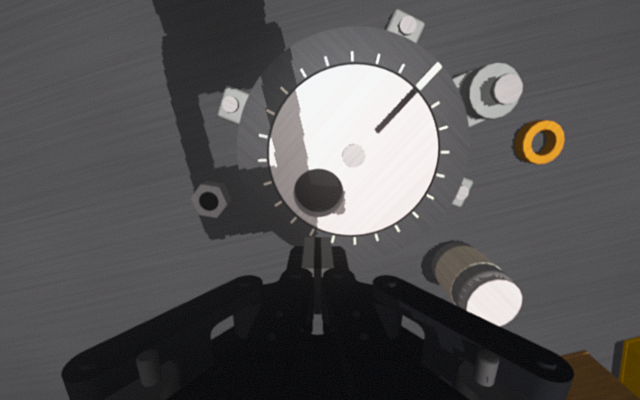

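```bash
python3 - <<'E'
from h import *
c=ctrl.get_calibration("wrist");print(on(c,508,89,.069))
a=cv2.imread("pics/w9.png")[50:150,360:460];cv2.imwrite("pics/w9y.png",cv2.resize(a,None,fx=6,fy=6,interpolation=cv2.INTER_NEAREST))
togo([.5285,.2180,.13])
E
```

```text
[0.5269208  0.21568927 0.069     ]
pos [0.5842 0.036  0.193 ] delta tool mm [163.7  62.9  97. ] shares [3.27 1.26 1.94]
```

View pics/w9y.png

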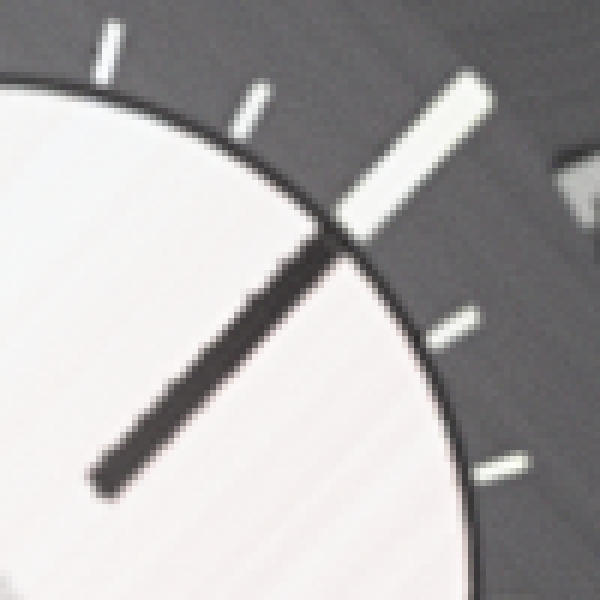

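>>> apply_moves --plan "0.8 0 0.5 0 0 0 0; 0.8 0 0.5 0 0 0 0; 0.8 0 0.5 0 0 0 0; 0.8 0 0.4 0 0 0 0; 0.07 0 0.04 0 0 0 0"

```text
time_s: 7.95
eef_pos: [0.5255, 0.2219, 0.1904]
eef_rot: [0.556, -0.554, -0.438, 0.439]
wrist_force: [0.2, -0.5, 0.7]
opening: -0.003
```

>>> apply_moves --plan "0 0.5 0 0 0 0 0; 0 0.7 0 0 0 0 0; 0 0 0 0 0 0 0; 0 0 0 0 0 0 0; 0 0 0 0 0 0 0"

```text
time_s: 8.45
eef_pos: [0.5296, 0.2176, 0.1335]
eef_rot: [-0.556, 0.556, 0.437, -0.437]
wrist_force: [0.6, -0.2, 0.6]
opening: -0.002
```

```bash
python3 - <<'E'
from h import *
im=ctrl.camera("wrist");cv2.imwrite("pics/w10.png",im[:,:,::-1])
im=ctrl.camera("side");cv2.imwrite("pics/s10.png",cv2.resize(im[200:360,180:420,::-1],None,fx=3.3,fy=3.3,interpolation=cv2.INTER_CUBIC))
togo([.5285,.2180,.08])
print(ctrl.get_obs()["wrist_force"],ctrl.recognise("wrist","lock_cap"),ctrl.get_obs()["time_s"])
E
```

```text
pos [0.5298 0.2178 0.134 ] delta tool mm [-0.2 54.   1.4] shares [-0.    1.08  0.03]
[0.35163571 0.29725532 0.36277293] [{'point': [0.5305, 0.2211, 0.0715], 'score': 0.69}] 8.6
```

View pics/w10.png

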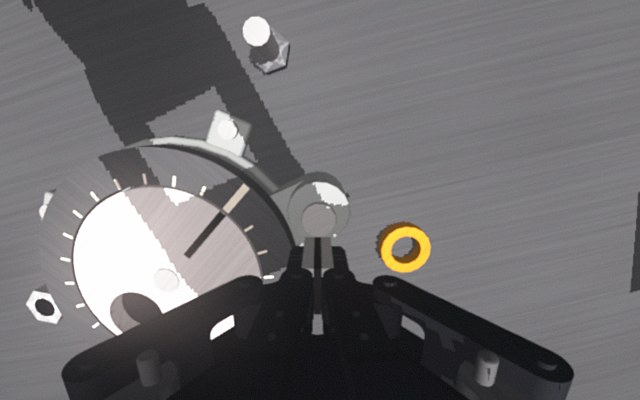

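View pics/s10.png

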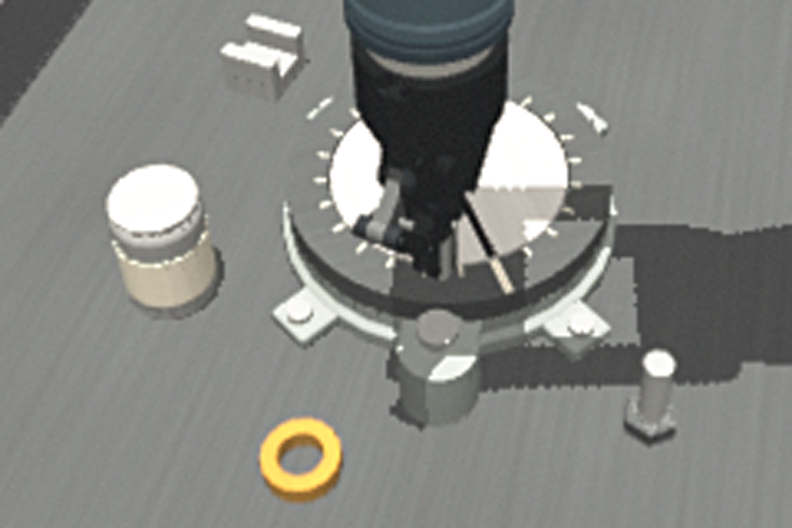

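>>> apply_moves --plan "0 0.5 0.03 0 0 0 0; 0 0.4 0 0 0 0 0; 0 0.2 0 0 0 0 0; 0 0.1 0 0 0 0 0; 0 0 0 0 0 0 0"

```text
time_s: 9.1
eef_pos: [0.5274, 0.2182, 0.0725]
eef_rot: [-0.556, 0.556, 0.437, -0.437]
wrist_force: [-0.4, -0.0, -0.1]
opening: 0.001
```

>>> apply_moves --plan "0 0.04 0 0 0 0 0; 0 0.04 0 0 0 0 0; 0 0.04 0 0 0 0 0; 0 0 0 0 0 0 0; 0 0 0 0 0 0 0"

```text
time_s: 9.6
eef_pos: [0.5282, 0.2185, 0.068]
eef_rot: [-0.555, 0.556, 0.438, -0.437]
wrist_force: [-2.4, -0.4, 10.4]
opening: 0.0
```

>>> apply_moves --plan "0 0.02 0 0 0 0 0; 0 0.02 0 0 0 0 0; 0 0 0 0 0 0 0; 0 0 0 0 0 0 0; 0 0 0 0 0 0 0"

```text
time_s: 10.1
eef_pos: [0.5283, 0.2185, 0.0678]
eef_rot: [-0.555, 0.556, 0.438, -0.437]
wrist_force: [-8.8, -2.3, 25.6]
opening: -0.001
```

>>> apply_moves --plan "0 -0.1 0 0 0 0 0; 0 -0.4 0 0 0 0 0; 0 -0.8 0 0 0 0 0; 0 -1 0 0 0 0 0; 0 -1 0 0 0 0 0"

```text
time_s: 10.6
eef_pos: [0.5265, 0.2181, 0.2304]
eef_rot: [0.556, -0.556, -0.437, 0.438]
wrist_force: [0.7, -0.2, 0.2]
opening: 0.0
```

>>> apply_moves --plan "-0.5 0 -1 0 0 0 0; -0.5 0 -1 0 0 0 0; 0 0 -0.5 0 0 0 0; 0 0 0 0 0 0 0; 0 0 0 0 0 0 0"

```text
time_s: 11.1
eef_pos: [0.6275, 0.1477, 0.2285]
eef_rot: [0.556, -0.556, -0.437, 0.437]
wrist_force: [-0.3, -0.0, -0.6]
opening: -0.002
```

```bash
python3 - <<'E'
from h import *
im=ctrl.camera("wrist");cv2.imwrite("pics/w11.png",im[:,:,::-1])
cv2.imwrite("pics/w11z.png",cv2.resize(im[20:220,200:460,::-1],None,fx=3,fy=3,interpolation=cv2.INTER_CUBIC))
im=ctrl.camera("side");cv2.imwrite("pics/s11.png",cv2.resize(im[200:360,180:420,::-1],None,fx=3.3,fy=3.3,interpolation=cv2.INTER_CUBIC))
o=ctrl.get_obs();print(o["eef_pos"],o["wrist_force"],o["time_s"])
E
```

```text
[0.62674142 0.14854115 0.22885535] [-0.00421452  0.00449186  0.45014952] 11.2
```

View pics/w11.png

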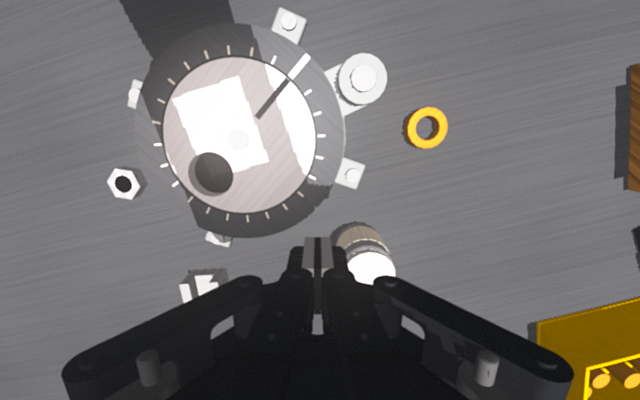

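View pics/s11.png

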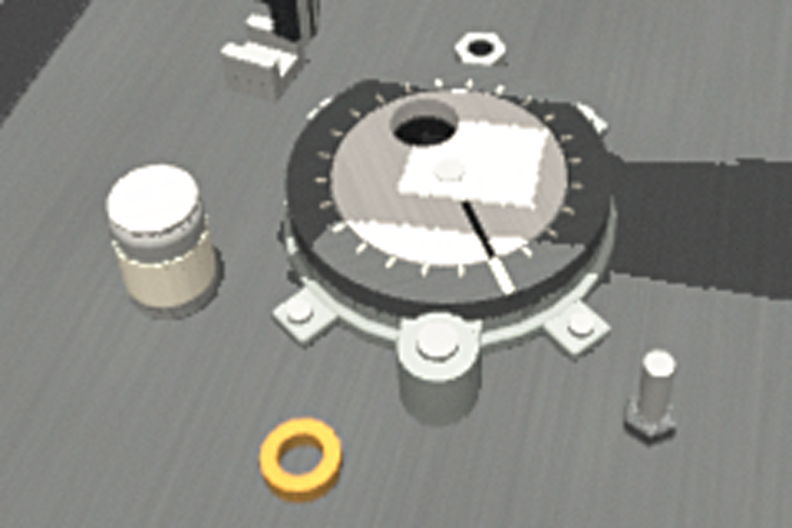

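```bash
python3 - <<'E'
import cv2
a=cv2.imread("pics/w11.png")[40:130,240:330];cv2.imwrite("pics/w11y.png",cv2.resize(a,None,fx=6,fy=6,interpolation=cv2.INTER_NEAREST))
E
```

```text
(no output)
```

View pics/w11y.png

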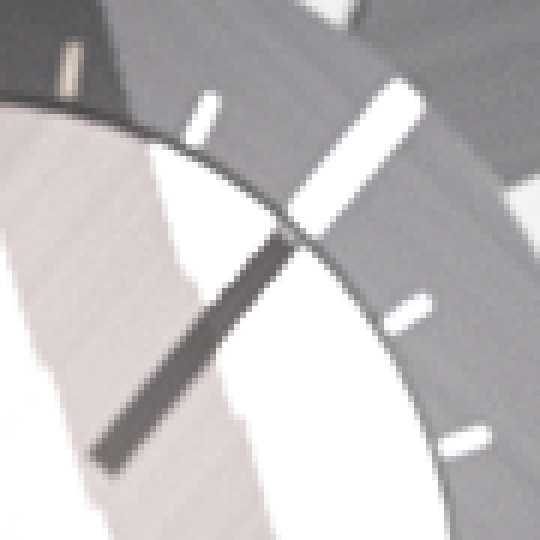

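```bash
python3 -c "
from a import *
ang(ctrl.get_calibration('wrist'),(240,40),6,[(307,215),(408,96)],[(107,458),(288,242)])
print(ctrl.hand_in())"
```

```text
dirs line 123.69 idx 123.82
offset of idx outer end from line axis mm -0.48, inner -0.58, radial gap -5.36
(0.5562, 0.0785) [np.float64(124.48), np.float64(124.3)] [np.float64(124.74), np.float64(124.19)]
the job is handed in; nothing more can be done
None
```

I turned the dial clockwise by about 82° with the closed fingertips in its finger hole until the index mark met the long line. I then lifted out, pressed the lock pin down until it stopped, and handed the job in at about 11.2 s with the arm clear of everything.

- **Dial:** the last wrist picture shows the index mark in line with the long line. The directions agree to about 0.1° and the sideways offset is about 0.5 mm, or 0.3°. An earlier close-up read about 0.3 mm to the other side, so the two disagree slightly, within what I could read from the pixels.
- **Lock pin:** the fingertips stopped 57 mm above the bench, which is the fully-down height. The upward force rose from 10 N to about 26 N with almost no further travel. The side picture shows the cap seated on its housing.
- **Other things:** in the last pictures the nut, bolt, vee block, can and spacer look where they were. The square was not in those pictures, and the arm never went near it. I gripped nothing.

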